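# Clamp a heel block in the cobbler's jig and hold the lever

### The job

Set the loose D-shaped wooden heel block upright and flat in the matching pocket of the heel jig, its round back towards the tall stop, and let go of it while the jig's lever is still up. Then press the sprung lever down by its wooden pad until the lever bar is level, so that its plunger clamps the heel, and finish while holding it there: do not let go, as the lever springs back. Leave the tins, brush, shoe horn, dauber and square offcut where they are.

Things in the scene. Friction and masses are not known exactly. Their poses are not given: they have to be found in the camera images.
- heel: Loose D-shaped heel block of brown wood, 50 mm wide (x), 55 long (y), 50 tall, about 110 g, standing upright (z up) on a D-shaped end. Origin on the underside at the centre of the round back's arc (radius 25 mm, bulging to +y); the flat face is at y = -30 mm, the flat parallel sides at x = -25 and 25 mm, y = -30 to 0.
- jig: The heel jig, fixed to the bench, placed and turned differently each time: plywood base (x -60..60, y -105..60, 15 mm thick), D-shaped pocket near its +y end, sprung lever reaching out to its -y side between two steel cheeks (x -22..22, y -83..-57 mm, top 99 mm above the bench). Origin on the bench under the pocket, z up.
- pocket (a point): Pocket floor, 15 mm above the bench, axes as the jig's; a heel with its origin here and its axes parallel is seated. Play 2 mm in x and +y, 3 mm in -y; sloped lead-ins. Above the floor: side walls 15 mm high (x 27 to 37 mm either side, y -31..5), oblique corner pieces 14 mm, tall stop at y 27..39 (60 wide, 43 high), lip 6 mm high at y -41..-33.
- lever (a joint): Lever angle, rad: 0 = up as found (bar rising 0.45 rad, 26 degrees, outwards from the hinge), 0.45 = bar level, 0.60 = lower stop. A spring returns it to 0 when released; pressed at the pad it takes 1 to 2 N to start and about 8 N to hold level with a heel clamped.
- lever_pad (a point): Centre of the flat top of the wooden pad on the lever's outer end (36 mm wide, 60 mm along the lever): press here. It lies 125 mm from the hinge axis along the bar (to jig -y) and 12 mm above the bar's centre line; its z is normal to the pad, its y points along the bar to the hinge. It sinks on an arc, from 150 mm above the bench to 97 mm at level.
- lever_hinge (a point): Point on the lever's hinge axis (jig x), 85 mm above the bench, 70 mm from the pocket centre towards jig -y.
- plunger: Sprung steel plunger with a rubber nose 14 mm across, driven by the lever's lower end, 40 mm above the bench. As the lever goes down it slides level to jig +y, 20 mm in all, and pushes the heel's flat face towards the tall stop (about 10 N at level). With the lever up the nose is about 11 mm clear of a seated heel. Origin at its rear, 48 mm behind the nose.
- offcut: Bystander: plain rectangular offcut of the same wood, 50 x 62 x 28 mm tall, origin under its centre. It may lie at either of two places, the heel at the other.
- tin_a: Bystander: closed black polish tin, 75 mm across, 23 mm high, on the far side of the jig, origin under its centre.
- tin_b: Bystander: closed black polish tin, same size, to the right, origin under its centre.
- brush: Bystander: wooden-backed horsehair brush, 54 x 155 x 40 mm, bristles down, long in its y, origin under its centre.
- horn: Bystander: red plastic shoe horn lying flat, about 155 mm long (y), 36 mm wide, origin near its middle underneath.
- dauber: Bystander: steel dauber lying flat, about 145 mm long (y), 12 mm high, round head 36 mm across at its +y end; origin underneath, 10 mm from the head's centre.
Not all that is in view belongs to the job. Leave any pink or white look-alike of the heel alone.

How it is judged:
By the outcome, as a careful person would: the job done as asked, in the order asked, and still so for the second after the job is handed in, while the arm keeps its last pose, push and grip.
It also fails if it takes over 45 s, if anything falls off the work surface, if the arm or the gripper's body presses on something with over 40 N, if the wrist force passes 120 N, or if a joint passes its speed limit or range.

### The arm

A 7-joint arm with a two-finger parallel gripper is mounted at the origin on the work surface. World frame = base frame: x ahead of the robot, y to its left, z up, the work surface at z = 0. Lengths are in m, angles in rad, forces in N, time in s.
With the tool pointing down it reaches from about 0.4 to 0.9 m from the base axis. Payload 5.6 kg.
Tool frame: the origin (TCP) lies midway between the tips of the shut fingers; the grasp point (between the pads) lies 19 mm behind it; z points along the fingers, y is the line along which they close (so a half turn about z gives the same grasp; the last joint's range is limited). The gripper opens to 92 mm and grips with 3 to 60 N. Pads are 20 mm wide; open, the fingers measure 128 mm over their backs; the gripper's body (75 mm by 189 mm) begins 69 mm behind the grasp point.
Start: joints at [1.179, 0.468, -0.012, 1.603, 0.006, 1.071, -0.056], TCP at [0.222, -0.611, 0.215] pointing down, gripper open.
Joint ranges: [-2.53, 2.53], [-0.31, 2.02], [-1.57, 1.55], [0.28, 2.44], [-1.29, 4.43], [0.15, 1.84], [-2.92, 2.92]. Speed limits (rad/s): [2.57, 2.57, 3.14, 3.14, 3.14, 3.14, 3.14].

### API

Orientations are given as a 3x3 rotation matrix whose columns are the frame's x, y, z axes.
In Python, from bench import env gives the robot as it stands.
- The arm moves only by the tool move_arm, never from a script. Its argument "rows" is text: rows parted by semicolons, each of 5 numbers parted by spaces: the shift along the tool's x, y, z scaled (see below), then the turn about the tool's z scaled (see below), then the gripper command: -1 is fully open, 1 is shut, values between are in proportion. In form: tx ty tz roll fingers; .... A call has 1 to 20 rows; each row is the pose to reach, as a shift and turn from the pose commanded when the call began, along the tool's axes at that moment, turning the shorter way round; what a row does not reach only later rows make up. The controller multiplies each number of a shift by 0.15 m and each number of a turn by 180 degrees. A row lasts 1/12 s, in which the tool goes at most 41.7 mm and 7.16 degrees, less where a joint would pass 70% of its speed; a pose out of reach is approached as far as the arm can. A call with a number of a shift or a turn outside -1 to 1 is refused whole. A call with a gripper value outside its range is refused whole. The fingers move at their own pace and stop on an object; "squeeze" is the grip in N (left out, the last holds). Time passes only in rows, so rows that repeat a pose let the fingers close. It gives the time, the measured TCP pose, the force, the opening and the grip force at its end, in the units of the state.
- env.read_state(): the state, without advancing time (a new reading comes with each control period).
- env.camera(name): name is "scene" or "top" or "wrist"; returns the picture (400x640x3 uint8, blue, green, red); there is no depth.
- env.camera_info(name): a dict with "fovy" (degrees; the focal length in pixels is half the picture's height over the tangent of half this angle, whatever the lens; pixels are square), "cx", "cy" (the principal point, pixels), "dist" ([k1, k2, p1, p2, k3] as OpenCV has them; the pictures are not rectified), "camera_from_world" (4x4, takes a point from world to camera coordinates). Camera axes: x right, y up, looking along -z (the intrinsics and any distortion apply to the point x, -y, -z); pixel columns grow to the right and rows downward; lengths in m; the calibration is good to about 2 mm. A picture is of the moment at which its call begins: read the wrist's pose just before it. camera_info takes no time and is no camera call; for the wrist camera it gives the pose at the moment of the call.
- env.finish_job(): hands the job in; it is judged then, once.
The state is a dict: "clock": time; "qpos": joint angles; "joint_vel": joint speeds; "tau": joint torques, N m; "ee_pos": TCP position; "tcp_rot": TCP orientation; "ft_force": force on the tool from outside, world axes, zero at the start; "moment": the same for the moment, N m; "opening": finger opening in m; "grasp_force": force on a finger pad.
Only numpy, scipy, OpenCV 4.12 (cv2) and the standard library are available. Lean on these libraries where they do the work, as an engineer would, in place of code of your own. Each camera call takes 0.05 s, during which the arm holds its last target. There are 200 camera calls.

## Working session

There is one attempt and no reset: what is moved stays moved. The work goes in short steps, Python scripts to look and compute and a tool call to move; the robot and the scene stay as the last step left them, time stands still between calls to the robot, and variables do not carry over. Pictures are saved under pics/ and viewed, at most 10 in all, crops included, and the job is handed in when it is done.

Besides the shell and the picture viewer there is one more tool, called after "Call:" in YAML: its name, and indented under it one key for each argument. move_arm: Moves the arm, as the interface text tells. Its arguments: {"type":"object","properties":{"rows":{"type":"string"},"squeeze":{"type":"number"}},"required":["rows"]}

```bash
mkdir -p pics; ls
cat > h.py <<'E'
import cv2, numpy as np
from bench import env
def save(c,n):
    im=np.array(env.camera(c)); cv2.imwrite(f'pics/{n}.png',im); np.save(f'pics/{n}.npy',np.array(env.camera_info(c)['camera_from_world']));return im
def K(c):
    i=env.camera_info(c); f=200/np.tan(np.radians(i['fovy'])/2)
    return np.array([[f,0,i['cx']],[0,f,i['cy']],[0,0,1]]),np.array(i['dist'],float)
def ray(c,uv,T=None):
    k,d=K(c); T=np.array(env.camera_info(c)['camera_from_world']) if T is None else T
    p=cv2.undistortPoints(np.array([[uv]],float),k,d)[0,0]
    R=T[:3,:3]; return -R.T@T[:3,3], R.T@np.array([p[0],-p[1],-1])
def onz(c,uv,z,T=None):
    o,r=ray(c,uv,T); return o+r*(z-o[2])/r[2]
def proj(c,P,T=None):
    k,d=K(c); T=np.array(env.camera_info(c)['camera_from_world']) if T is None else T
    q=(T[:3,:3]@np.atleast_2d(P).T).T+T[:3,3]; q=q*[1,-1,-1]
    return cv2.projectPoints(q,np.zeros(3),np.zeros(3),k,d)[0][:,0]
E
python3 - <<'E'
from h import *
a=save('top','top');b=save('scene','scene')
for c in('top','scene'):print(env.camera_info(c))
s=env.read_state();print(s['clock'],s['ee_pos'],s['tcp_rot'],s['opening'])
E
```

```text
pics
{'fovy': 45.500935434241406, 'cx': 321.11034903223714, 'cy': 204.719192977973, 'dist': array([0.03081873, 0.        , 0.        , 0.        , 0.        ]), 'camera_from_world': array([[ 3.27967326e-03, -9.99550501e-01, -2.97999858e-02,
         4.69591012e-02],
       [ 9.95137844e-01,  3.28831193e-04,  9.84914425e-02,
        -5.40117033e-01],
       [-9.84373715e-02, -2.99781134e-02,  9.94691609e-01,
        -1.17182963e+00],
       [ 0.00000000e+00,  0.00000000e+00,  0.00000000e+00,
         1.00000000e+00]])}
{'fovy': 55.62638102751984, 'cx': 326.50378741559734, 'cy': 197.82900172679638, 'dist': array([-0.06048221,  0.        ,  0.        ,  0.        ,  0.        ]), 'camera_from_world': array([[ 0.17561489,  0.98442966, -0.00759312, -0.12753088],
       [-0.54841408,  0.10423251,  0.82968523,  0.19894274],
       [ 0.8175582 , -0.1415409 ,  0.55817987, -1.57311483],
       [ 0.        ,  0.        ,  0.        ,  1.        ]])}
0.1 [ 0.22191999 -0.61041676  0.21375941] [[ 9.39797612e-01  3.41730950e-01 -6.37614858e-04]
 [ 3.41731522e-01 -9.39796601e-01  1.38424868e-03]
 [-1.26187658e-04 -1.51880670e-03 -9.99998839e-01]] 0.09233680622616215
```

View pics/top.png

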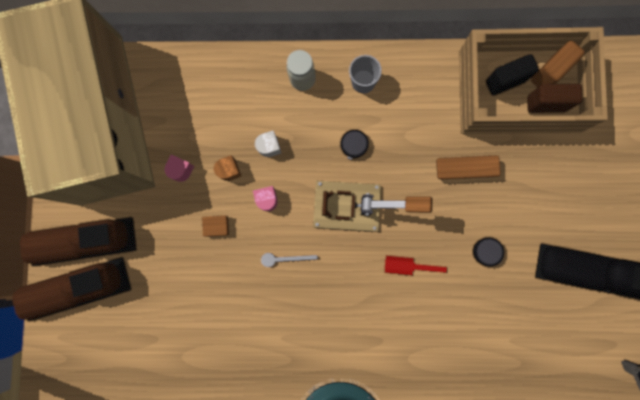

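View pics/scene.png

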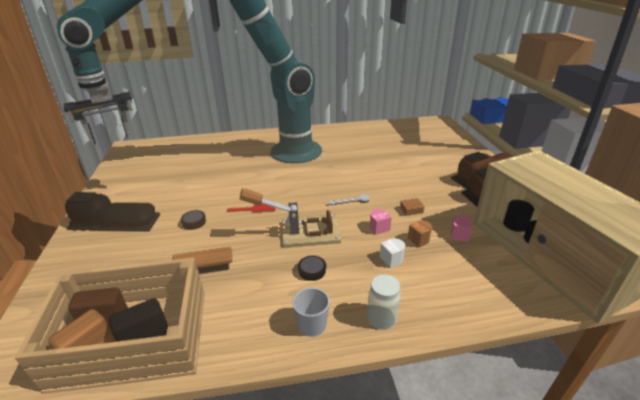

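Brown candidates in the top view: (228,168), which is taller, and (215,226), which is a flat rectangle and probably the offcut. The pink and white blocks are look-alikes. I'll confirm this in enlarged crops.

Run:
```python
from h import *
a=cv2.imread('pics/top.png');b=cv2.imread('pics/scene.png')
r=lambda im,x,y,w,h,s:cv2.resize(im[y:y+h,x:x+w],None,fx=s,fy=s,interpolation=cv2.INTER_CUBIC)
m=np.vstack([np.hstack([r(a,195,145,50,37,8),r(b,395,190,50,37,8)]),])
m2=np.hstack([r(a,308,170,133,50,6)])
m2=m2[:, :798]
out=np.zeros((m.shape[0]+m2.shape[0],800,3),np.uint8);out[:m.shape[0],:m.shape[1]]=m;out[m.shape[0]:,:m2.shape[1]]=m2[:, :800]
cv2.imwrite('pics/c1.png',out);print(out.shape,m.shape)
```

```text
(596, 800, 3) (296, 800, 3)
```

View pics/c1.png

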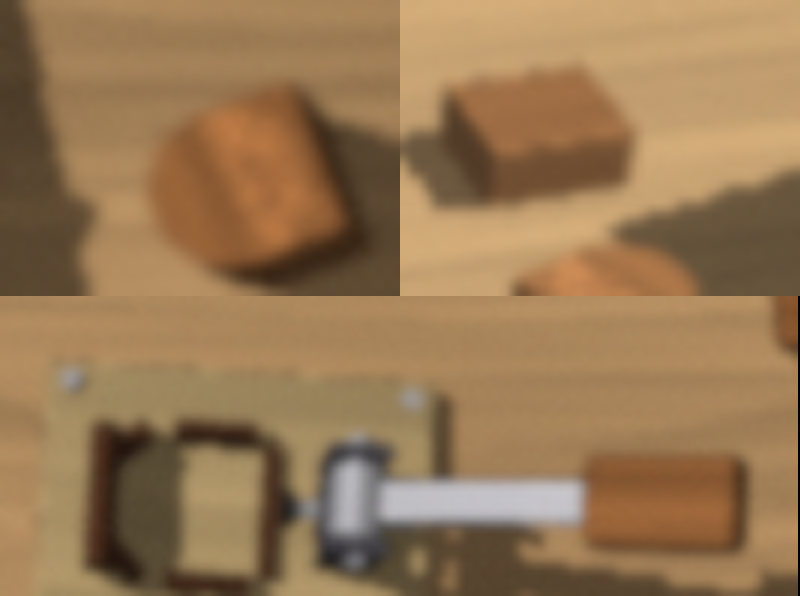

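Run:
```python
from h import *
f1=onz('top',(195+288/8,145+85/8),.05)[:2];f2=onz('top',(195+350/8,145+232/8),.05)[:2];b=onz('top',(195+150/8,145+190/8),.05)[:2]
print('heel',f1,f2,b,np.linalg.norm(f1-f2))
m=(f1+f2)/2;d=f2-f1;d/=np.linalg.norm(d);n=np.array([d[1],-d[0]]); n*=np.sign((b-m)@n);print('ydir',n,np.degrees(np.arctan2(n[1],n[0])),'org',m+.03*n)
P=lambda x,y:(308+x/6,170+(y-296)/6)
p=onz('top',P(663,502),.150);h=onz('top',P(353,505),.099);print('pad',p,'cheek',h)
s1=onz('top',P(72,380),.017);s2=onz('top',P(412,398),.017);print('screws',s1,s2)
st=onz('top',P(100,497),.058);print('stop mid',st)
print('wrist cam', np.linalg.inv(env.camera_info('wrist')['camera_from_world'])[:3], env.camera_info('wrist')['fovy'])
```

```text
heel [0.66119063 0.27328912] [0.61467724 0.25291327] [0.62798814 0.31584226] 0.050780607799963635
ydir [-0.40125255  0.91596746] 113.65650462023241 org [0.62589636 0.29058022]
pad [ 0.52883594 -0.17395947  0.15      ] cheek [ 0.53270797 -0.06199121  0.099     ]
screws [0.59409108 0.05125229 0.017     ] [ 0.58625167 -0.09253289  0.017     ]
stop mid [0.54000441 0.03830636 0.058     ]
wrist cam [[ 0.34054774  0.90517273  0.25434142  0.29375605]
 [-0.94022587  0.32830972  0.09048776 -0.58371324]
 [-0.00159571 -0.26995379  0.96287196  0.38349289]] 70.99054397576755
```

The crop shows (228,168) is the heel: it has a D-shaped top, is tall, and its flat face points to the lower right. (215,226) is the flat rectangular offcut. The jig's tall stop is at the left (world +y) and its lever is to the right. Moving now.

Call:
move_arm:
  rows: "1 -1 0 -0.26 -1;1 -1 0 -0.26 -1;1 -1 0 -0.26 -1;1 -1 0 -0.26 -1;1 -1 0 -0.26 -1;1 -1 0 -0.26 -1;1 -1 0 -0.26 -1;1 -1 0 -0.26 -1"

```text
clock: 0.77
ee_pos: [0.3122, -0.4177, 0.2145]
tcp_rot: [[0.391, 0.92, -0.0], [0.92, -0.391, 0.0], [0.0, -0.0, -1.0]]
ft_force: [0.3, -0.0, -0.1]
opening: 0.0918
grasp_force: 0.0
```

```bash
cat >> h.py <<'E'
def go(x,y,z,yaw=None):
    """print rows numbers to reach TCP x,y,z with tool x at world yaw (deg)"""
    s=env.read_state();R=np.array(s['tcp_rot']);d=R.T@(np.array([x,y,z])-s['ee_pos'])
    cur=np.degrees(np.arctan2(R[1,0],R[0,0]));
    t=None if yaw is None else -((yaw-cur+180)%360-180)/180
    print('t',round(s['clock'],2),'pos',np.round(s['ee_pos'],4),'yaw',round(cur,2),'tilt',np.round(R[:2,2],4),'shift',np.round(d/.15,3),'roll',t,'F',np.round(s['ft_force'],1),'open',s['opening'],s['grasp_force'],'q',np.round(s['qpos'],2))
E
python3 -c "
from h import *;go(.631,.28,.22,113.7)"
```

```text
t 0.77 pos [ 0.3122 -0.4177  0.2145] yaw 66.98 tilt [-0.0002  0.0002] shift [ 5.112  0.137 -0.036] roll -0.25957151651497284 F [ 0.3 -0.  -0.1] open 0.09184212822967591 0.0 q [ 1.07  0.27 -0.25  1.9   0.08  0.98  0.39]
```

Call:
move_arm:
  rows: "1 0.03 0 -0.1 -1;1 0.03 0 -0.1 -1;1 0.03 0 -0.1 -1;1 0.03 0 -0.1 -1;1 0.03 0 -0.1 -1"

```text
clock: 1.18
ee_pos: [0.3773, -0.2778, 0.2146]
tcp_rot: [[0.086, 0.996, 0.001], [0.996, -0.086, 0.002], [0.002, 0.001, -1.0]]
ft_force: [0.5, -0.3, 0.5]
opening: 0.092
grasp_force: 0.0
```

```bash
python3 -c "
from h import *;go(.631,.28,.22,113.7)"
```

```text
t 1.18 pos [ 0.3773 -0.2778  0.2146] yaw 85.07 tilt [0.0007 0.0017] shift [ 3.85   1.366 -0.028] roll -0.15903822150157637 F [ 0.5 -0.3  0.5] open 0.09198690212283808 0.0 q [ 0.92  0.19 -0.4   2.01  0.09  0.96  0.39]
```

Call:
move_arm:
  rows: "1 0.6 -0.1 0 -1;1 0.6 -0.1 0 -1;1 0.6 -0.1 0 -1;1 0.6 -0.1 0 -1;1 0.6 -0.1 0 -1"

```text
clock: 1.6
ee_pos: [0.482, -0.1363, 0.2304]
tcp_rot: [[0.087, 0.996, 0.003], [0.996, -0.087, 0.002], [0.003, 0.003, -1.0]]
ft_force: [-0.3, 0.4, -0.0]
opening: 0.0919
grasp_force: 0.0
```

Call:
move_arm:
  rows: "1 0.6 -0.1 0 -1;1 0.6 -0.1 0 -1;1 0.6 -0.1 0 -1;1 0.6 -0.1 0 -1;1 0.6 -0.1 0 -1"

```text
clock: 2.02
ee_pos: [0.5845, 0.0054, 0.2448]
tcp_rot: [[0.087, 0.996, 0.002], [0.996, -0.087, 0.004], [0.004, 0.002, -1.0]]
ft_force: [0.2, 0.1, -0.1]
opening: 0.092
grasp_force: 0.0
```

```bash
python3 -c "
from h import *;go(.631,.28,.22,113.7);save('wrist','w0')"
```

```text
t 2.02 pos [0.5845 0.0054 0.2448] yaw 84.99 tilt [0.0022 0.004 ] shift [1.85  0.148 0.174] roll -0.1595027568091442 F [ 0.2  0.1 -0.1] open 0.09195169682912235 0.0 q [ 0.36  0.39 -0.55  1.71  0.22  1.1  -0.34]
```

View pics/w0.png

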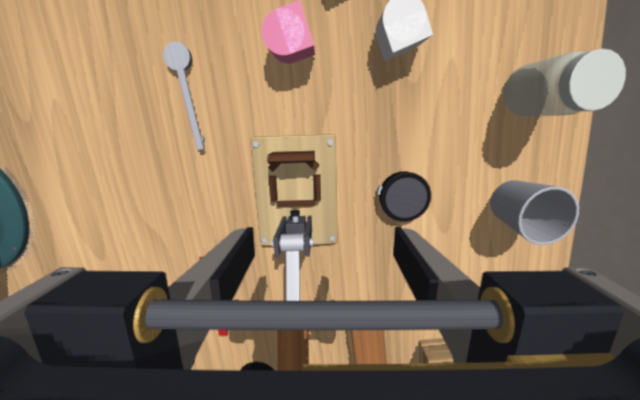

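The wrist view shows the jig base with corners at (252,136), (335,135), (260,246) and (337,243), and the pocket near (295,183). The lever and its plunger point towards the bottom of the picture.

```bash
cat > w0.py <<'E'
from h import *
T=np.load('pics/w0.npy')
c=cv2.imread('pics/w0.png')[120:260,220:360];cv2.imwrite('pics/c2.png',cv2.resize(c,None,fx=4.2,fy=4.2,interpolation=cv2.INTER_CUBIC))
E
python3 w0.py
```

```text
(no output)
```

View pics/c2.png

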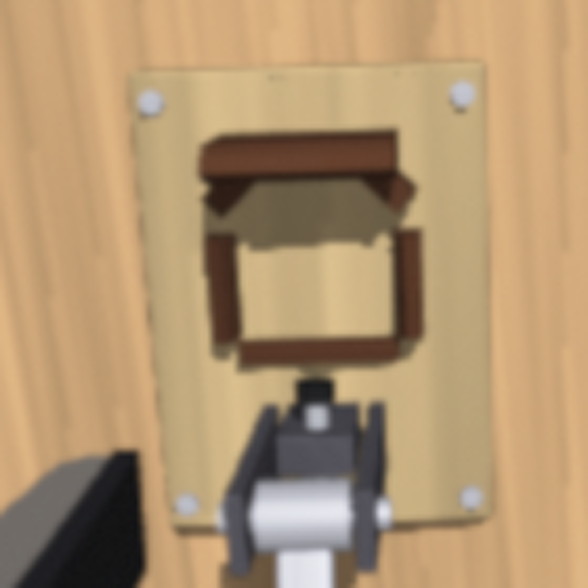

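Call:
move_arm:
  rows: "0.93 0.07 0 -0.16 -1;0.93 0.07 0 -0.16 -1;0.93 0.07 0 -0.16 -1;0.93 0.07 0 -0.16 -1;0.93 0.07 0 -0.16 -1;0.93 0.07 0 -0.16 -1;0.93 0.07 0 -0.16 -1"

```text
clock: 2.65
ee_pos: [0.605, 0.1342, 0.2438]
tcp_rot: [[-0.394, 0.919, -0.001], [0.919, 0.394, -0.002], [-0.002, -0.002, -1.0]]
ft_force: [0.6, 0.1, -0.4]
opening: 0.0918
grasp_force: 0.0
```

```bash
python3 -c "
from h import *;save('wrist','w1');go(.631,.28,.15,113.7)"
```

```text
t 2.7 pos [0.6051 0.1342 0.2441] yaw 113.22 tilt [-0.0006 -0.0021] shift [0.826 0.543 0.625] roll -0.002677290352765422 F [ 0.3 -0.2 -0.3] open 0.0923803536118136 0.0 q [ 0.21  0.48 -0.67  1.62  0.32  1.15 -0.12]
```

View pics/w1.png

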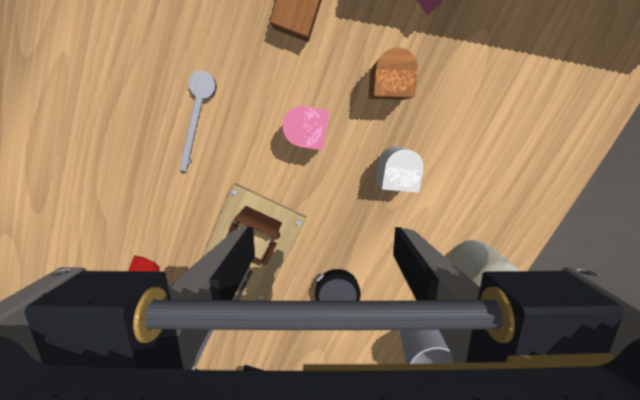

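The heel's top is a D with its flat edge from (374,97) to (416,97) and its arc apex at (398,48). Working out both poses.

Run:
```python
from h import *
T=np.load('pics/w0.npy')
S=np.array([onz('wrist',(220+a/4.2,120+b/4.2),z,T)[:2] for a,b,z in [(132,70,.015),(485,62,.015),(490,518,.015),(172,530,.015),(150,102,.017),(462,95,.017),(471,497,.017),(186,504,.017)]])
M=np.array([(-60,60),(60,60),(60,-105),(-60,-105)])/1000
# umeyama 2d using corners
def fit(A,B):
    a=A.mean(0);b=B.mean(0);H=(A-a).T@(B-b);th=np.arctan2(H[0,1]-H[1,0],H[0,0]+H[1,1]);R=np.array([[np.cos(th),-np.sin(th)],[np.sin(th),np.cos(th)]])
    return th,b-R@a,R
th,t,R=fit(M,S[:4]);print('jig',np.degrees(th),t,((R@M.T).T+t-S[:4])*1000)
for i,j in((3,0),(2,1),(7,4),(6,5)):d=S[j]-S[i];print(np.degrees(np.arctan2(d[1],d[0]))-90,np.linalg.norm(d))
for i,j in((0,1),(3,2),(4,5),(7,6)):d=S[j]-S[i];print(np.degrees(np.arctan2(d[1],d[0])),np.linalg.norm(d))
for w in (((374,97),(416,97),(398,48)),):
    T=np.load('pics/w1.npy');f1,f2,b=[onz('wrist',p,.05,T)[:2] for p in w]
    d=f2-f1;print('heel width',np.linalg.norm(d),'xang',np.degrees(np.arctan2(d[1],d[0])),'len',np.linalg.norm(b-(f1+f2)/2)); e=d/np.linalg.norm(d);n=np.array([-e[1],e[0]]);print('org',(f1+f2)/2+.03*n, b-.025*n)
```

```text
jig -3.649706945382682 [0.54331567 0.00587664] [[-1.64588121 -0.15024944]
 [ 1.11062885  0.14897882]
 [ 1.42944641 -1.04685986]
 [-0.89419405  1.04813048]]
-3.8819571981747742 0.16624516489534877
-3.787604458925827 0.16382735587178063
-3.5359082169262734 0.14462399585399882
-3.422823964858992 0.14399873738824961
-3.8813406302454863 0.11726908656769518
-2.7028092926109792 0.1175637671725267
-3.8797752978083055 0.10383796351310721
-3.534616461777555 0.10412030250481226
heel width 0.05169147511051205 xang 23.415032847369467 len 0.05488751500593078
org [0.63264824 0.29294609] [0.6329924 0.2929715]
```

```bash
python3 -c "
from h import *;go(.636,.281,.12,113.5)"
```

```text
t 2.7 pos [0.6051 0.1342 0.2441] yaw 113.22 tilt [-0.0006 -0.0021] shift [0.82  0.576 0.825] roll -0.001566179241654216 F [ 0.3 -0.2 -0.3] open 0.0923803536118136 0.0 q [ 0.21  0.48 -0.67  1.62  0.32  1.15 -0.12]
```

Call:
move_arm:
  rows: "0.82 0.576 0.2 0 -1;0.82 0.576 0.2 0 -1;0.82 0.576 0.2 0 -1;0.82 0.576 0.2 0 -1;0.82 0.576 0.82 0 -1;0.82 0.576 0.82 0 -1;0.82 0.576 0.82 0 -1;0.82 0.576 0.82 0 -1;0.82 0.576 0.82 0 -1"

```text
clock: 3.45
ee_pos: [0.6359, 0.2836, 0.1226]
tcp_rot: [[-0.397, 0.918, 0.001], [0.918, 0.397, -0.0], [-0.0, 0.0, -1.0]]
ft_force: [-0.1, 0.1, 0.5]
opening: 0.0919
grasp_force: 0.0
```

Run:
```python
from h import *
go(.636,.281,.12,113.5);im=save('wrist','w2');go(.636,.281,.12,113.5)
```

```text
t 3.45 pos [0.6359 0.2836 0.1226] yaw 113.41 tilt [ 0.0006 -0.0003] shift [-0.016 -0.006  0.017] roll -0.0005060239390336581 F [-0.1  0.1  0.5] open 0.0919459314364892 0.0 q [-0.08  0.73 -0.6   1.52  0.45  1.04 -0.38]
t 3.5 pos [0.6365 0.2845 0.124 ] yaw 113.44 tilt [0.003  0.0011] shift [-0.02  -0.012  0.027] roll -0.00033127640340511436 F [0.2 0.8 0.3] open 0.0920158816821494 0.0 q [-0.08  0.73 -0.6   1.52  0.45  1.04 -0.38]
```

View pics/w2.png

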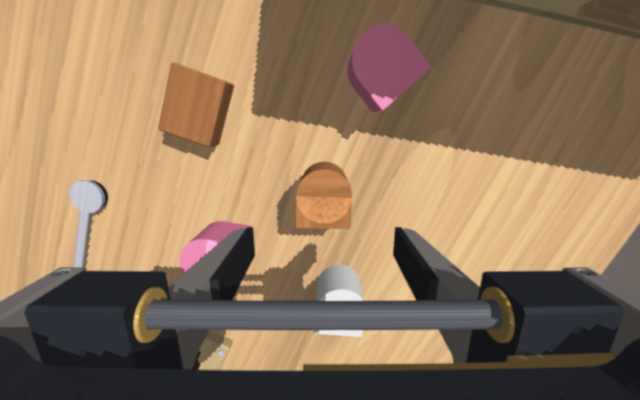

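The heel stands near (323,195), roughly midway between the fingers. The offcut at (196,105) and the look-alikes are clear of them. I'll fit a heel outline to the image before descending.

```bash
cat >> h.py <<'E'
def heel(o,yaw,z0=0):
    a=np.radians(np.linspace(0,180,40));pts=np.r_[[(-.025,-.03),(.025,-.03)],np.c_[.025*np.cos(a),.025*np.sin(a)]]
    c,s=np.cos(np.radians(yaw)),np.sin(np.radians(yaw));xy=pts@np.array([[c,s],[-s,c]])+o
    return [np.c_[xy,np.full(len(xy),z)] for z in (z0,z0+.05)]
def fitmask(c,m,T,o,yaw,z0=0):
    from scipy.optimize import minimize
    def cost(p):
        a=np.zeros(m.shape,np.uint8);h=cv2.convexHull(proj(c,np.vstack(heel(p[:2]/1000,p[2],z0)),T).astype(np.float32))
        cv2.fillConvexPoly(a,np.round(h*16).astype(np.int32),255,cv2.LINE_AA,4);return np.abs(a/255.-(m>0)).sum()
    r=minimize(cost,[o[0]*1000,o[1]*1000,yaw],method='Nelder-Mead',options=dict(initial_simplex=np.array([[0,0,0],[6,0,0],[0,6,0],[0,0,5]])+[o[0]*1000,o[1]*1000,yaw]))
    return r.x,r.fun,(m>0).sum()
E
cat > f2.py <<'E'
from h import *
im=cv2.imread('pics/w2.png');T=np.load('pics/w2.npy')
hsv=cv2.cvtColor(im,cv2.COLOR_BGR2HSV)
roi=np.s_[155:240,285:362]
print(hsv[180,325],hsv[215,325],hsv[225,325],hsv[168,325],'bg',hsv[180,285],hsv[160,340],hsv[215,287],hsv[225,360])
m0=((hsv[...,0]<13)&(hsv[...,1]>110)).astype(np.uint8);m=np.zeros_like(m0);m[roi]=m0[roi]
n,l,s,_=cv2.connectedComponentsWithStats(m);k=1+np.argmax(s[1:,4]);m=(l==k).astype(np.uint8)
print(s[k]);print(fitmask('wrist',m,T,(.632,.292),23.5))
E
python3 f2.py
```

```text
[ 13 146 199] [ 13 145 223] [ 13 145 172] [ 14 145 141] bg [ 16 103 207] [ 18  98 232] [ 16 104 128] [ 16 105 200]
[306 172   2   2   2]
(array([966.71278028,  59.62714958,  58.18269395]), np.float64(2.0), np.int64(2))
```

```bash
sed -i 's/hsv\[...,0\]<13)&(hsv\[...,1\]>110/hsv[...,0]<16)\&(hsv[...,1]>122/' f2.py; python3 f2.py
```

```text
[ 13 146 199] [ 13 145 223] [ 13 145 172] [ 14 145 141] bg [ 16 103 207] [ 18  98 232] [ 16 104 128] [ 16 105 200]
[ 296  162   56   67 3243]
(array([632.97160334, 294.55319993,  22.06959649]), np.float64(132.27843137254902), np.int64(3243))
```

```bash
python3 -c "
from h import *;go(.6376,.283,.022,112.6)"
```

```text
t 3.5 pos [0.6365 0.2845 0.124 ] yaw 113.44 tilt [0.003  0.0011] shift [-0.012  0.001  0.68 ] roll 0.004668723596594917 F [0.2 0.8 0.3] open 0.0920158816821494 0.0 q [-0.08  0.73 -0.6   1.52  0.45  1.04 -0.38]
```

Call:
move_arm:
  rows: "0 0 0.25 0.003 -1;0 0 0.5 0.003 -1;0 0 0.66 0.003 -1;0 0 0.66 0.003 -1;0 0 0.66 0.003 -1;0 0 0.66 0.003 1;0 0 0.66 0.003 1;0 0 0.66 0.003 1;0 0 0.66 0.003 1;0 0 0.66 0.003 1;0 0 0.66 0.003 1;0 0 0.66 0.003 1"
  squeeze: 20

```text
clock: 4.5
ee_pos: [0.6349, 0.285, 0.0229]
tcp_rot: [[-0.391, 0.92, 0.0], [0.92, 0.391, -0.0], [-0.0, 0.0, -1.0]]
ft_force: [-0.7, -0.0, 1.9]
opening: 0.05
grasp_force: 19.9
```

```bash
python3 -c "
from h import *;go(.6376,.283,.022,112.6)"
```

```text
t 4.5 pos [0.6349 0.285  0.0229] yaw 113.03 tilt [ 0.0003 -0.    ] shift [-0.02   0.011  0.006] roll 0.002399951502397515 F [-0.7 -0.   1.9] open 0.04998185169922973 19.93249073624611 q [-0.11  0.84 -0.54  1.56  0.52  0.89 -0.44]
```

Call:
move_arm:
  rows: "0 0 -0.25 0 1;0 0 -0.5 0 1;0 0 -0.8 0 1;0 0 -0.85 0 1;0 0 -0.85 0 1;0 0 -0.85 0 1"

```text
clock: 5.0
ee_pos: [0.6347, 0.2847, 0.1498]
tcp_rot: [[-0.391, 0.92, 0.0], [0.92, 0.391, -0.001], [-0.001, 0.0, -1.0]]
ft_force: [-0.2, -1.1, -1.7]
opening: 0.0504
grasp_force: 19.9
```

Run:
```python
from h import *
im=save('wrist','w3');go(.5394,-.0035,.15,86.4)
T=np.load('pics/w3.npy');hsv=cv2.cvtColor(im,cv2.COLOR_BGR2HSV)
s=env.read_state();p=np.array(s['ee_pos']);R=np.array(s['tcp_rot'])
yaw=np.degrees(np.arctan2(R[1,0],R[0,0]))-90
for off in(.005,.0095,.014):
    o=p+R[:,0]*off;H=heel(o[:2],yaw,p[2]-.0225)
    print(off,[np.round(proj('wrist',h[[0,1,21]],T)).tolist() for h in H])
c=im[170:330,240:400];cv2.imwrite('pics/c3.png',cv2.resize(c,None,fx=3.7,fy=3.7,interpolation=cv2.INTER_CUBIC))
```

```text
t 5.05 pos [0.6339 0.2841 0.1482] yaw 113.03 tilt [-0.0022 -0.0017] shift [-1.518 -1.33  -0.007] roll 0.14796522017250832 F [ 0.2 -0.6 -1.4] open 0.049876178811220494 19.929850101470947 q [-0.07  0.7  -0.61  1.5   0.43  1.08 -0.38]
0.005 [[[290.0, 260.0], [356.0, 260.0], [324.0, 190.0]], [[280.0, 301.0], [365.0, 301.0], [324.0, 212.0]]]
0.0095 [[[290.0, 255.0], [356.0, 255.0], [324.0, 184.0]], [[280.0, 294.0], [365.0, 294.0], [324.0, 204.0]]]
0.014 [[[290.0, 249.0], [356.0, 249.0], [324.0, 177.0]], [[279.0, 287.0], [366.0, 287.0], [324.0, 196.0]]]
```

View pics/c3.png

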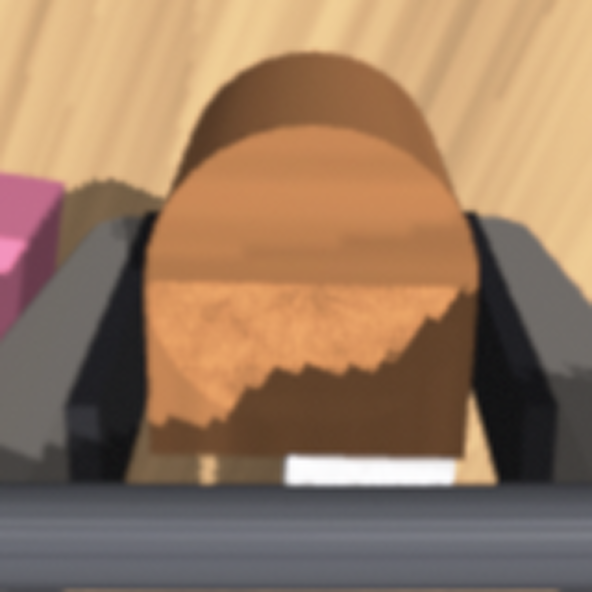

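The held heel is straight in the grip. Its top arc apex is at (324,204), so its origin is 9.8 mm ahead of the TCP along tool x. Next I'll carry it to a pose from which the jig is visible and re-measure the jig.

Call:
move_arm:
  rows: "-1 -0.7 -0.6 0.148 1;-1 -0.7 -0.6 0.148 1;-1 -0.7 -0.6 0.148 1;-1 -0.7 -0.6 0.148 1;-1 -0.7 -0.6 0.148 1;-1 -0.7 -0.6 0.148 1;-1 -0.7 -0.6 0.148 1"

```text
clock: 5.63
ee_pos: [0.5966, 0.1027, 0.2387]
tcp_rot: [[0.068, 0.998, -0.002], [0.998, -0.068, -0.002], [-0.002, -0.002, -1.0]]
ft_force: [0.2, 1.9, -1.0]
opening: 0.0501
grasp_force: 19.9
```

```bash
python3 -c "
from h import *;go(.5394,-.075,.24,86.4)"
```

```text
t 5.63 pos [0.5966 0.1027 0.2387] yaw 86.13 tilt [-0.0018 -0.0015] shift [-1.208 -0.3   -0.006] roll -0.001503939843408375 F [ 0.2  1.9 -1. ] open 0.05009091273130163 19.930556416511536 q [ 0.2   0.44 -0.56  1.66  0.26  1.12 -0.5 ]
```

Call:
move_arm:
  rows: "-1 -0.3 0 0 1;-1 -0.3 0 0 1;-1 -0.3 0 0 1;-1 -0.3 0 0 1;-1 -0.3 0 0 1;-1 -0.3 0 0 1;-1 -0.3 0 0 1;-1 -0.3 0 0 1"

```text
clock: 6.3
ee_pos: [0.5426, -0.0385, 0.2391]
tcp_rot: [[0.059, 0.998, -0.001], [0.998, -0.059, 0.002], [0.001, -0.001, -1.0]]
ft_force: [0.0, 0.2, -1.3]
opening: 0.0498
grasp_force: 19.9
```

Run:
```python
from h import *
go(.5394,-.075,.24,86.4)
im=save('wrist','w4');go(.5394,-.075,.24,86.4)
T=np.load('pics/w4.npy')
j=np.array([.541,.006]);a=np.radians(-3.6);R=np.array([[np.cos(a),-np.sin(a)],[np.sin(a),np.cos(a)]])
M=np.array([(-60,60),(60,60),(60,-105),(-60,-105)])/1000
print(np.round(proj('wrist',np.c_[(R@M.T).T+j,np.full(4,.015)],T),1))
c=im[30:230,220:420];cv2.imwrite('pics/c4.png',cv2.resize(c,None,fx=3,fy=3,interpolation=cv2.INTER_CUBIC))
```

```text
t 6.3 pos [ 0.5426 -0.0385  0.2391] yaw 86.6 tilt [-0.0014  0.0015] shift [-0.244 -0.007 -0.006] roll 0.0011360220457562933 F [ 0.   0.2 -1.3] open 0.04980163453140466 19.930367320775986 q [ 0.46  0.32 -0.55  1.81  0.19  1.06 -0.22]
t 6.35 pos [ 0.5427 -0.0386  0.2393] yaw 86.61 tilt [-0.0011  0.0013] shift [-0.244 -0.008 -0.005] roll 0.0011657116079618391 F [-0.1  0.3 -2.1] open 0.05023878709596822 19.930371791124344 q [ 0.46  0.32 -0.55  1.81  0.19  1.06 -0.22]
[[275.5  99.9]
 [365.6 100.1]
 [361.  217.3]
 [280.2 217.1]]
```

View pics/c4.png

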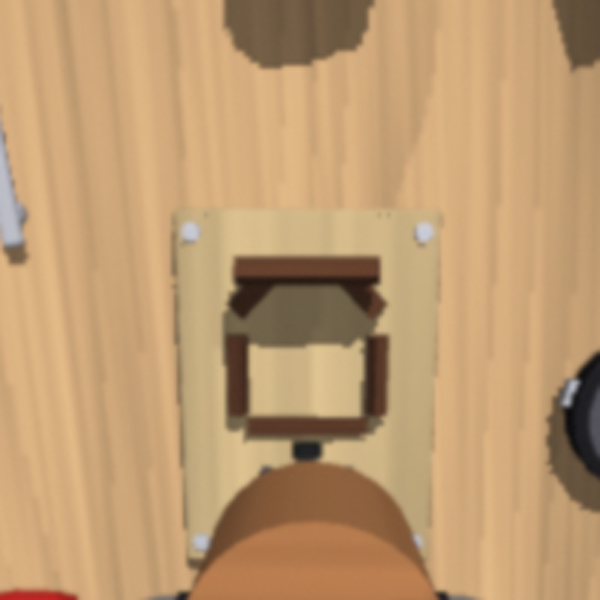

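Base corners are at (278,100), (367,101) and (283,219), and the screws at (283,107) and (362,107). The pocket's side walls and lip are in clear view.

Run:
```python
from h import *
T=np.load('pics/w4.npy')
a=np.radians(-3.6);R=np.array([[np.cos(a),-np.sin(a)],[np.sin(a),np.cos(a)]])
W=lambda x,y,z:onz('wrist',(220+x/3,30+y/3),z,T)[:2]
d=W(425,232,.017)-W(190,232,.017);print('screw yaw',np.degrees(np.arctan2(d[1],d[0])))
d=W(380,257,.058)-W(234,257,.058);print('stop back yaw',np.degrees(np.arctan2(d[1],d[0])),np.linalg.norm(d))
d=W(178,240,.015)-W(189,560,.015);print('left edge',np.degrees(np.arctan2(d[1],d[0]))-90)
d=W(439,240,.015)-W(431,520,.015);print('right edge',np.degrees(np.arctan2(d[1],d[0]))-90)
# in jig axes about origin
for n,x,y,z,(jx,jy) in [('TL',175,210,.015,(-60,60)),('TR',440,212,.015,(60,60)),('BL',190,567,.015,(-60,-105)),('stopback',307,257,.058,(0,39)),('stopfront',307,278,.058,(0,27)),('wallL out',227,375,.030,(-37,None)),('wallR out',387,375,.030,(37,None)),('wallL in',247,375,.030,(-27,None)),('wallR in',366,375,.030,(27,None)),('lipfront',307,435,.021,(0,-41)),('lipback',307,418,.021,(0,-33)),('wall -y end',378,415,.030,(32,-31)),('wall +y',378,335,.030,(32,5))]:
    p=R.T@W(x,y,z)*1000; print(n,np.round(p-[jx,0 if jy is None else jy],1))
print('est',np.round(R.T@np.array([.5433,.0058])*1000,1))
```

```text
screw yaw -3.46914773940124
stop back yaw -3.467465009909599 0.058543089707409436
left edge -3.7694276609194333
right edge -2.899115280647564
TL [543.3  39.9]
TR [541.1  39.3]
BL [544.1  37. ]
stopback [542.2  40. ]
stopfront [542.2  43.9]
wallL out [543.2  28.6]
wallR out [541.   28.8]
wallL in [542.2  28.6]
wallR in [541.6  28.7]
lipfront [542.1  40.7]
lipback [542.1  40.7]
wall -y end [542.4  41.7]
wall +y [541.6  41.4]
est [541.9  39.9]
```

```bash
python3 -c "
from h import *;go(.5429,-.0039,.09,86.5)"
```

```text
t 6.35 pos [ 0.5427 -0.0386  0.2393] yaw 86.61 tilt [-0.0011  0.0013] shift [ 0.23  -0.011  0.996] roll 0.000610156052406315 F [-0.1  0.3 -2.1] open 0.05023878709596822 19.930371791124344 q [ 0.46  0.32 -0.55  1.81  0.19  1.06 -0.22]
```

Call:
move_arm:
  rows: "0.23 -0.01 0 0 1;0.23 -0.01 0.2 0 1;0.23 -0.01 0.4 0 1;0.23 -0.01 0.6 0 1;0.23 -0.01 0.8 0 1;0.23 -0.01 0.98 0 1;0.23 -0.01 0.98 0 1;0.23 -0.01 0.98 0 1;0.23 -0.01 0.98 0 1"

```text
clock: 7.1
ee_pos: [0.5443, -0.0052, 0.0943]
tcp_rot: [[0.061, 0.998, 0.002], [0.998, -0.061, 0.001], [0.001, 0.002, -1.0]]
ft_force: [-0.1, -0.1, -0.5]
opening: 0.0501
grasp_force: 19.9
```

Run:
```python
from h import *
go(.5429,-.0039,.0375,86.5)
im=save('wrist','w5');go(.5429,-.0039,.0375,86.5)
c=im[100:320,210:430];cv2.imwrite('pics/c5.png',cv2.resize(c,None,fx=2.7,fy=2.7,interpolation=cv2.INTER_CUBIC))
```

```text
t 7.1 pos [ 0.5443 -0.0052  0.0943] yaw 86.49 tilt [0.0017 0.0006] shift [ 0.008 -0.011  0.378] roll -6.095274587762687e-05 F [-0.1 -0.1 -0.5] open 0.05010935680793542 19.930790662765503 q [ 0.34  0.51 -0.49  1.93  0.33  0.78 -0.4 ]
t 7.15 pos [ 0.5447 -0.0055  0.0948] yaw 86.46 tilt [0.003  0.0003] shift [ 0.01  -0.014  0.382] roll -0.00021293722069199502 F [-0.3 -0.2 -1.1] open 0.05027731140806656 19.930724501609802 q [ 0.34  0.51 -0.49  1.93  0.33  0.78 -0.4 ]
```

View pics/c5.png

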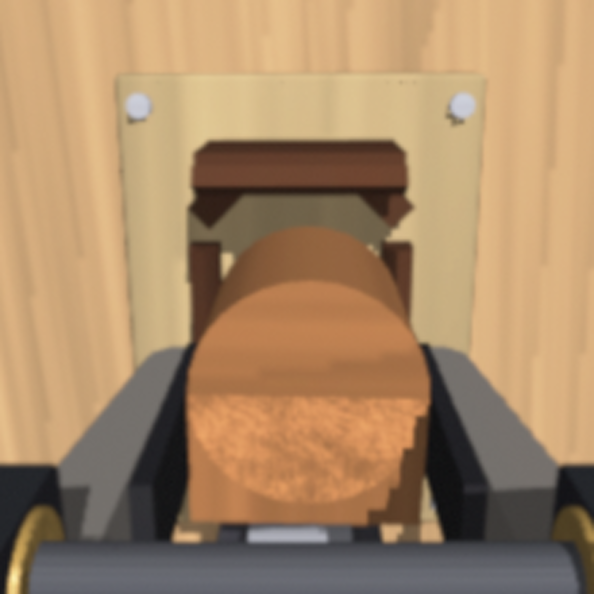

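The heel's centre column is about 324 and the stop's about 321, so the heel is about 1.8 mm off. That agrees with the measured pose error. I'll correct it while descending.

Call:
move_arm:
  rows: "0.009 -0.012 0 0 1;0.009 -0.012 0 0 1;0.009 -0.012 0.1 0 1;0.009 -0.012 0.17 0 1;0.009 -0.012 0.2 0 1;0.009 -0.012 0.2 0 1;0.009 -0.012 0.2 0 1"

```text
clock: 7.73
ee_pos: [0.5414, -0.0049, 0.0631]
tcp_rot: [[0.063, 0.998, -0.0], [0.998, -0.063, 0.0], [0.0, -0.0, -1.0]]
ft_force: [-0.9, 0.4, -1.1]
opening: 0.05
grasp_force: 19.9
```

Run:
```python
from h import *
go(.5429,-.0039,.0375,86.5);im=save('wrist','w6')
go(.5429,-.0039,.0375,86.5)
```

```text
t 7.73 pos [ 0.5414 -0.0049  0.0631] yaw 86.4 tilt [-0.0004  0.0001] shift [0.007 0.009 0.17 ] roll -0.000534171661803858 F [-0.9  0.4 -1.1] open 0.049983135195975824 19.930238127708435 q [ 0.32  0.55 -0.46  1.95  0.36  0.72 -0.43]
t 7.78 pos [ 0.5417 -0.0049  0.0634] yaw 86.4 tilt [0.0003 0.    ] shift [0.007 0.007 0.172] roll -0.0005345472992186412 F [ 0.2 -0.8 -0.5] open 0.0496832084681022 19.930234998464584 q [ 0.32  0.55 -0.47  1.95  0.36  0.72 -0.43]
```

Call:
move_arm:
  rows: "0.005 0.006 0 0 1;0.005 0.006 0.03 0 1;0.005 0.006 0.06 0 1;0.005 0.006 0.08 0 1;0.005 0.006 0.1 0 1;0.005 0.006 0.12 0 1;0.005 0.006 0.14 0 1;0.005 0.006 0.15 0 1;0.005 0.006 0.15 0 1;0.005 0.006 0.15 0 1"

```text
clock: 8.62
ee_pos: [0.5424, -0.0042, 0.0405]
tcp_rot: [[0.063, 0.998, -0.0], [0.998, -0.063, 0.0], [-0.0, -0.0, -1.0]]
ft_force: [-0.7, 1.0, -0.7]
opening: 0.05
grasp_force: 19.9
```

Run:
```python
from h import *
go(.5429,-.0039,.0375,86.5)
```

```text
t 8.62 pos [ 0.5424 -0.0042  0.0405] yaw 86.4 tilt [-0.0002  0.    ] shift [0.002 0.003 0.02 ] roll -0.0005488275844423167 F [-0.7  1.  -0.7] open 0.050038157610033385 19.930218905210495 q [ 0.3   0.59 -0.44  1.96  0.39  0.68 -0.45]
```

Call:
move_arm:
  rows: "0 0 0.005 0 1;0 0 0.01 0 1;0 0 0.015 0 1;0 0 0.02 0 1;0 0 0.023 0 1;0 0 0.023 0 1;0 0 0.023 0 1"

```text
clock: 9.2
ee_pos: [0.5425, -0.0043, 0.0378]
tcp_rot: [[0.063, 0.998, 0.0], [0.998, -0.063, -0.001], [-0.001, 0.0, -1.0]]
ft_force: [-1.0, 0.1, 5.8]
opening: 0.0498
grasp_force: 19.9
```

Call:
move_arm:
  rows: "0 0 -0.004 0 1;0 0 -0.004 0 -1;0 0 -0.004 0 -1;0 0 -0.004 0 -1;0 0 -0.004 0 -1;0 0 -0.004 0 -1;0 0 -0.2 0 -1;0 0 -0.4 0 -1;0 0 -0.7 0 -1;0 0 -1 0 -1;0 0 -1 0 -1;0 0 -1 0 -1;0 0 -1 0 -1"

```text
clock: 10.28
ee_pos: [0.5421, -0.0046, 0.1868]
tcp_rot: [[0.063, 0.998, -0.0], [0.998, -0.063, -0.001], [-0.001, 0.0, -1.0]]
ft_force: [-1.2, 0.5, -0.6]
opening: 0.0918
grasp_force: 0.0
```

Run:
```python
from h import *
im=save('wrist','w7');T=np.load('pics/w7.npy')
go(.53,-.17,.25,86.5)
hsv=cv2.cvtColor(im,cv2.COLOR_BGR2HSV)
m=((hsv[...,0]<16)&(hsv[...,1]>122)&(hsv[...,2]>115)).astype(np.uint8)
P=proj('wrist',np.vstack(heel((.5434,.0058),-3.5,.015)),T);print(P.min(0),P.max(0))
x0,y0=(P.min(0)-12).astype(int);x1,y1=(P.max(0)+12).astype(int)
mm=np.zeros_like(m);mm[y0:y1,x0:x1]=m[y0:y1,x0:x1]
n,l,s,_=cv2.connectedComponentsWithStats(mm);k=1+np.argmax(s[1:,4]);mm=(l==k).astype(np.uint8);print(s[k])
print(fitmask('wrist',mm,T,(.5434,.0058),-3.5,.015))
```

```text
t 10.33 pos [ 0.5414 -0.0046  0.1857] yaw 86.39 tilt [-0.0023 -0.0003] shift [-1.105 -0.007 -0.428] roll -0.0006306971887618652 F [-0.2  0.2 -0.3] open 0.09202138678749709 0.0 q [ 0.39  0.38 -0.55  1.87  0.24  0.96 -0.33]
[301.45921415 156.44263705] [348.56093216 212.73748358]
[ 301  161   47   53 2172]
(array([542.38134338,   5.74358856,  -5.28129414]), np.float64(271.6549019607843), np.int64(2172))
```

The fit puts the heel at (0.5424, 0.0057), seated, and the contact height agreed. Next I'll shut the fingers and go above the lever pad.

Call:
move_arm:
  rows: "-0.2 0 -0.15 0 1;-0.5 0 -0.15 0 1;-0.8 0 -0.15 0 1;-1 0 -0.15 0 1;-1 0 -0.15 0 1;-1 0 -0.15 0 1;-1 0 -0.15 0 1;-1 0 -0.15 0 1;-1 0 -0.15 0 1;-1 0 -0.15 0 1"
  squeeze: 20

```text
clock: 11.17
ee_pos: [0.5331, -0.1525, 0.2094]
tcp_rot: [[0.06, 0.998, -0.0], [0.998, -0.06, 0.0], [0.0, -0.0, -1.0]]
ft_force: [-0.2, -0.9, 0.1]
opening: 0.0269
grasp_force: 0.0
```

Run:
```python
from h import *
go(.5328,-.1715,.175,86.5)
T=np.array(env.camera_info('top')['camera_from_world'])
```

```text
t 11.17 pos [ 0.5331 -0.1525  0.2094] yaw 86.54 tilt [-0.0004  0.0004] shift [-0.127  0.005  0.229] roll 0.00023930714608818942 F [-0.2 -0.9  0.1] open 0.026892790135876463 0.0 q [ 0.62  0.37 -0.5   1.82  0.21  1.01 -0.02]
```

Call:
move_arm:
  rows: "-0.13 0 0 0 1;-0.13 0 0 0 1;-0.13 0 0.1 0 1;-0.13 0 0.2 0 1;-0.13 0 0.23 0 1;-0.13 0 0.23 0 1"

```text
clock: 11.67
ee_pos: [0.531, -0.1725, 0.174]
tcp_rot: [[0.062, 0.998, -0.002], [0.998, -0.062, 0.001], [0.001, -0.003, -1.0]]
ft_force: [-0.4, 0.2, 0.4]
opening: 0.0003
grasp_force: 0.0
```

Run:
```python
from h import *
go(.5317,-.1882,.097,86.5)
```

```text
t 11.67 pos [ 0.531  -0.1725  0.174 ] yaw 86.44 tilt [-0.0025  0.0011] shift [-0.105  0.013  0.513] roll -0.0003207115650888505 F [-0.4  0.2  0.4] open 0.0003437633189292341 0.0 q [ 0.64  0.41 -0.48  1.84  0.23  0.94 -0.01]
```

Call:
move_arm:
  rows: "0 0.005 0.08 0 1;0 0.005 0.14 0 1;-0.01 0.005 0.18 0 1;-0.025 0.005 0.22 0 1;-0.04 0.005 0.26 0 1;-0.055 0.005 0.3 0 1;-0.065 0.005 0.33 0 1;-0.075 0.005 0.37 0 1;-0.085 0.005 0.41 0 1;-0.085 0.005 0.41 0 1"

```text
clock: 12.5
ee_pos: [0.5318, -0.1867, 0.1128]
tcp_rot: [[0.063, 0.998, 0.0], [0.998, -0.063, -0.0], [-0.0, 0.0, -1.0]]
ft_force: [-0.3, -1.5, 5.3]
opening: 0.0006
grasp_force: 2.1
```

Run:
```python
from h import *
go(.5317,-.1882,.097,86.5)
```

```text
t 12.5 pos [ 0.5318 -0.1867  0.1128] yaw 86.37 tilt [ 0.0001 -0.0001] shift [-0.01   0.     0.105] roll -0.0007173812331435177 F [-0.3 -1.5  5.3] open 0.0006214194788501666 2.123214947496308 q [ 0.63  0.5  -0.45  1.88  0.29  0.83 -0.03]
```

Call:
move_arm:
  rows: "-0.005 0 0.03 0 1;-0.008 0 0.06 0 1;-0.01 0 0.08 0 1;-0.01 0 0.1 0 1;-0.01 0 0.105 0 1;-0.01 0 0.105 0 1;-0.01 0 0.105 0 1;-0.01 0 0.105 0 1;-0.01 0 0.105 0 1"

```text
clock: 13.25
ee_pos: [0.5317, -0.1889, 0.0986]
tcp_rot: [[0.063, 0.998, 0.0], [0.998, -0.063, -0.002], [-0.002, 0.0, -1.0]]
ft_force: [-2.0, -2.1, 7.1]
opening: 0.0005
grasp_force: 3.4
```

Run:
```python
from h import *
go(.5317,-.1882,.097,86.5)
im=save('wrist','w8');T=np.load('pics/w8.npy')
go(.5317,-.1882,.097,86.5)
hsv=cv2.cvtColor(im,cv2.COLOR_BGR2HSV)
m=((hsv[...,0]<16)&(hsv[...,1]>122)&(hsv[...,2]>115)).astype(np.uint8)
P=proj('wrist',np.vstack(heel((.5434,.0058),-3.5,.015)),T);print(P.min(0),P.max(0))
x0,y0=np.maximum((P.min(0)-14).astype(int),0);x1,y1=(P.max(0)+14).astype(int)
mm=np.zeros_like(m);mm[y0:y1,x0:x1]=m[y0:y1,x0:x1]
n,l,s,_=cv2.connectedComponentsWithStats(mm);k=1+np.argmax(s[1:,4]);mm=(l==k).astype(np.uint8);print(s[k])
print(fitmask('wrist',mm,T,(.5434,.0058),-3.5,.015))
```

```text
t 13.25 pos [ 0.5317 -0.1889  0.0986] yaw 86.36 tilt [ 0.0003 -0.0018] shift [ 0.005 -0.     0.011] roll -0.0007502184880833182 F [-2.  -2.1  7.1] open 0.0004992688597728263 3.43304049121798 q [ 0.62  0.52 -0.44  1.88  0.3   0.8  -0.04]
t 13.3 pos [ 0.5317 -0.1889  0.0986] yaw 86.37 tilt [ 0.0004 -0.0018] shift [ 0.005 -0.001  0.011] roll -0.0007491548203603316 F [-1.5 -2.8  6.6] open 0.0004946338087718203 3.4321718222054187 q [ 0.62  0.52 -0.44  1.88  0.3   0.8  -0.04]
[ 280.22821927 -131.03794411] [363.43531213   6.71884876]Traceback (most recent call last):
  File "<stdin>", line 10, in <module>
    return _wrapfunc(a, 'argmax', axis=axis, out=out, **kwds)
    return bound(*args, **kwds)
ValueError: attempt to get argmax of an empty sequence
```

Call:
move_arm:
  rows: "0 0 0.008 0 1;0 0 0.013 0 1;0 0 0.013 0 1;0 0 0.013 0 1;0 0 0.013 0 1;0 0 0.013 0 1"

```text
clock: 13.8
ee_pos: [0.5317, -0.1891, 0.0968]
tcp_rot: [[0.064, 0.998, 0.0], [0.998, -0.064, -0.002], [-0.002, 0.0, -1.0]]
ft_force: [-1.4, -2.8, 7.0]
opening: 0.0004
grasp_force: 4.0
```

```bash
cat > chk.py <<'E'
from h import *
go(.5317,-.1882,.0968,86.5)
im=save('top','top2');T=None
hsv=cv2.cvtColor(im,cv2.COLOR_BGR2HSV);a=cv2.imread('pics/top.png')
H=np.vstack(heel((.5434,.0058),-3.5,.015));P=proj('top',H);print('exp heel',P.min(0),P.max(0))
d=cv2.absdiff(a,im).max(2);d[d<25]=0;
for y in range(178,236,3): print(y,''.join('#' if v>25 else '.' for v in d[y,300:450:2]))
go(.5317,-.1882,.0968,86.5)
for n,(u,v) in dict(tin_a=(354,144),tin_b=(489,252),horn=(400,266),dauber=(268,261),offcut=(215,226),brush=(468,168)).items(): print(n,d[v-14:v+15,u-14:u+15].astype(bool).mean().round(3))
E
python3 chk.py
```

```text
t 13.8 pos [ 0.5317 -0.1891  0.0968] yaw 86.35 tilt [ 0.0004 -0.0021] shift [ 0.006 -0.001  0.   ] roll -0.0008181786909362801 F [-1.4 -2.8  7. ] open 0.00037369669401819244 3.9610056656965753 q [ 0.62  0.52 -0.44  1.88  0.3   0.8  -0.04]
exp heel [327.68988425 191.6324244 ] [350.88319384 214.41791098]
178 ...........................................................################
181 ...........................................................################
184 ...........................................................################
187 ..........................................................#################
190 ..........................................................#################
193 ................#########.................................#################
196 ..............###########............................####.#################
199 ..............#############.........................###...#################
202 .............##############..##.....#..###############...##################
205 .............#############.###......###....#########.##..###############
[... 404 characters left out ...]
223 .......................................................###.###....#########
226 ..........................................................####...##########
229 ..........................................................####......#.#####
232 ..........................................................#################
235 ..........................................................#################
t 13.85 pos [ 0.5317 -0.1891  0.0968] yaw 86.36 tilt [ 0.0003 -0.0021] shift [ 0.006 -0.     0.   ] roll -0.0007891567087167712 F [-1.8 -3.   7.8] open 5.89678997239956e-05 3.960220463850419 q [ 0.62  0.52 -0.44  1.88  0.3   0.8  -0.04]
tin_a 0.0
tin_b 0.65
horn 0.0
dauber 0.0
offcut 0.0
brush 0.716
```

The pad is at 96.8 mm, and level is 97 mm. The hold force is 7–8 N, as expected for level, and the heel is in the pocket. Handing in.

```bash
python3 -c "
from bench import env;print(env.finish_job())"
```

```text
the job is handed in; nothing more can be done
None
```

The heel is seated in the jig pocket with its round back to the tall stop; I released it while the lever was up, then pressed the lever level and handed the job in still holding it (pad at 96.8 mm, 7–8 N, 13.9 s on the clock). I touched no bystanders; the arm hid tin_b and the brush in the last camera check.

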